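# Score the card along the template, then hold the template at its balance point

### The arm

A 6-joint arm with a two-finger parallel gripper is mounted at the origin on the work surface; the furniture and walls round the work are solid. World frame = base frame: x ahead of the robot, y to its left, z up, the work surface at z = 0. Lengths are in m, angles in rad, forces in N, time in s.
With the tool pointing down it reaches from about 0.2 to 0.875 m from the base axis. Payload 3.4 kg.
Tool frame: the origin (TCP) lies between the finger pads; the fingertips stand 25 mm ahead of it and the grasp point (between the pads) lies 6 mm ahead of it (r.nose_length is the z of the fingertips in the tool frame, in m); z points along the fingers, y is the line along which they close (so a half turn about z gives the same grasp; the last joint's range is limited). The gripper opens to 94 mm and grips with 3 to 60 N. Pads are 16 mm wide; open, the fingers measure 119 mm over their backs; the gripper's body (75 mm by 177 mm) begins 78 mm behind the grasp point.
Start: joints at [1.057, 0.276, 1.505, -0, 1.361, -0.121], TCP at [0.22, 0.531, 0.23] pointing down, gripper open.
Joint ranges: [-2.89, 2.89], [-0.75, 2.08], [0.22, 2.7], [-1.18, 4.32], [0.11, 2.71], [-2.7, 2.7]. Speed limits (rad/s): [2.57, 2.57, 3.14, 3.14, 3.14, 3.14].

### API

Orientations are given as a unit quaternion [w, x, y, z].
In Python, from plant import r, gripper_to, inverse_kinematics, vision, models, telemetry gives the robot as it stands. Calls block until the motion is done:
- r.move_to(position, orientation): joint-space move of the TCP to a pose.
- r.move_l(position, rot=None, vel=0.15, guard=None): straight line of the TCP; rot=None keeps the orientation; vel is the mean speed in m/s. With guard (N) it stops when the force on the tool has changed by that much, and returns True; else False.
- r.movej(angles): joint-space move.
- gripper_to(opening, f_grip=None): finger opening in m; f_grip is the grip in N (None keeps the last); returns when the fingers have stopped.
- r.hold(seconds).
- inverse_kinematics(position, orientation): joint angles nearest the present ones, or None.
- vision.snapshot(name): name is "scene" or "top" or "wrist"; returns the picture (480x640x3 uint8, red, green, blue); there is no depth.
- vision.get_calibration(name): a dict with "fx", "fy", "cx", "cy" (pixels), "D" ([k1, k2, p1, p2, k3] as OpenCV has them; the pictures are not rectified), "position" and "orientation" of the camera in the world. Camera axes: x right, y down, z forward; pixel columns grow to the right and rows downward; lengths in m; the calibration is good to about 2 mm. A picture is of the moment at which its call begins: read the wrist's pose just before it. get_calibration takes no time and is no camera call; for the wrist camera it gives the pose at the moment of the call.
A pose or a line that the arm cannot do raises r.PlanningError and nothing moves.
- r.sign_off(): hands the job in; it is judged then, once.
Trained networks look in the newest picture that a camera, given by its name, has taken for a name from the list of things; names that differ only in an ending like _2 or _b are one class to them, and where a whole thing is asked for, a point or a joint stands for the part that bears it (a point fixed in the world has none). Each returns a list of dicts, best first, with "score" (0 to 1); they miss things now and then, are a little off and sometimes report something else, mostly with a low value. They report only what shows in the picture. A call takes as long as a camera call. They do not tell look-alikes from the thing itself.
- models.boxes_of(thing, camera): "at" ([x, y, z] in m, in world coordinates, good to about 4 mm: the middle of the surface that is visible of it).
- models.regions_of(thing, camera): "pixels" (480x640 bool, what is visible of it).
- models.mark_of(thing, camera): "at" ([x, y, z] in m, in world coordinates, good to about 4 mm: a listed point, or the origin of a listed thing).
Readings, each from a call of its own:
- telemetry.current_t(): time.
- telemetry.current_joints(): joint angles.
- telemetry.current_dq(): joint speeds.
- telemetry.current_joint_efforts(): joint torques, N m.
- telemetry.current_ee_pos(): TCP position.
- telemetry.current_tool_rot(): TCP orientation.
- telemetry.current_wrist_force(): force on the tool from outside, world axes, zero at the start.
- telemetry.current_torque(): the same for the moment, N m.
- telemetry.current_opening(): finger opening in m.
- telemetry.current_finger_force(): force on a finger pad.
Only numpy, scipy, OpenCV 4.12 (cv2) and the standard library are available. Lean on these libraries where they do the work, as an engineer would, in place of code of your own. Each camera call takes 0.05 s, during which the arm holds its last target. There are 200 camera calls.

### The job

Take the awl out of its block and score the card along the right-hand edge (seen from the robot) of the aluminium template that lies shut on it: the point down on the card and against the edge, drawn slowly (about 3 cm a second) from the hinge end to the free end. Stand the awl back in its block, then swing the template gently up by its red grip to the balance point, where it stands straight up over its hinge and would fall neither way, so that the card can be changed. It has no stay, so finish while still holding it there by the grip, and leave the things round about where they are.

Things in the scene. Friction and masses are not known exactly. Their poses are not given: they have to be found in the camera images.
- template (a joint): template hinge, rad: 0 = shut, flat on the card; grows as the red grip is lifted; pi/2 = 1.571 = straight up, the balance point (its mass lies in the plane of plate and hinge axis: below this it falls shut, beyond it falls over backwards; stop at 2.9). Runs freely, no stay. The template is an aluminium plate 150 mm along the hinge, 5 mm thick, reaching 136 mm from the axis, 0.2 to 0.42 kg
- template_grip (a point): middle of the red grip, 172 mm from the hinge axis, 31.5 mm above the table when shut: a bar 30 mm wide along the hinge (take it across this width), 9 mm thick, that sticks out from 142 to 200 mm from the axis, free air below. Turns with the template: x toward the hinge, y along it, z out of the plate. Fingers pinching its sides can stay pointing down while it turns between them
- hinge_middle (a point): middle of the hinge axis, 31.5 mm above the table; fixed, x horizontal, away from the shut grip, y along the hinge axis (to the left), z up. The grip travels round this point on an arc of 172 mm radius in its x-z plane, from -x at shut to +z at balance
- edge_hinge_end (a point): where the scored line begins: at the foot of the template's right-hand (-y) edge, 24 mm from the hinge axis, level with the card's top face, 29 mm above the table. Axes as template_grip's: x toward the hinge, y to the left, z up when shut. The awl belongs on the -y side of this edge, which is straight and 5 mm high
- edge_free_end (a point): where the scored line ends: same edge, height and axes, 100 mm farther toward the free end, 124 mm from the hinge axis
- card: card blank 124 x 194 x 3 mm, fixed flat on the board under the template, its top 29 mm above the table; it shows as a strip 33 mm wide beside the template's right-hand edge. Origin in the middle of its underside, axes as hinge_middle
- jig: marking jig fixed on the table: plywood board on rubber feet, its top 26 mm above the table, with card, hinge and template. Origin on the table straight below the middle of the hinge axis, axes as hinge_middle; the board reaches from x = -146 to 36 mm and y = -125 to 105 mm; a low wooden strip stops the card on the left
- awl: awl, 134 mm long, 54 g: white plastic handle 17 mm thick and 76 mm long (square to the touch, its faces along its x and z axes), then a straight smooth steel spike 3 mm thick and 58 mm long. It stands upright, point down, in its block. y runs from the point to the handle's end; the origin lies on the handle's surface, 8.5 mm beside the centre line and 67 mm from the point
- awl_tip (a point): point of the awl, on its centre line
- awl_handle (a point): a point on the awl's centre line, 105 mm above the point, in the upper half of the handle (the handle runs from 58 to 134 mm above the point); a good place to grasp
- awl_block: wooden block 64 x 64 x 66 mm fixed on the table, with one 13 mm hole 64 mm deep in the middle of its top; origin in the middle of its underside, z up. The spike hangs in the hole and the handle's shoulder rests on the block's top, so the point stands 8 mm above the table
- block_hole (a point): middle of the hole's mouth, on the block's top, 66 mm above the table
- thread_spool: bystander: standing reel of orange thread, 46 mm wide, 62 mm tall; leave alone
- disc_stack: bystander: round pile of pale discs, 72 mm wide, 41 mm tall; leave alone
- tape_grey: bystander: roll of grey tape lying flat, 80 mm wide, 24 mm tall; leave alone
- glue_jar: bystander: open jar of white glue, 101 mm wide, 118 mm tall; leave alone
Not all that is in view belongs to the job. There is more than one size of the awl; the one meant has the size given above.

How it is judged:
On the way, in this order (a step that is already met when the one before it is completed fails the run):
1. the awl's point is on the card against the template's edge, at the hinge end (x of awl_tip in the frame of edge_hinge_end between -0.013 and 0.013 m and y of awl_tip in the frame of edge_hinge_end between -0.006 and 0.003 m and z of awl_tip in the frame of edge_hinge_end between -0.004 and 0.003 m and contact force between awl and card above 0.05 N), for 0.05 s.
2. the point passes a third of the way along the edge, still on the card (x of awl_tip in the frame of edge_hinge_end between -0.046 and -0.02 m and y of awl_tip in the frame of edge_hinge_end between -0.006 and 0.003 m and z of awl_tip in the frame of edge_hinge_end between -0.004 and 0.003 m and contact force between awl and card above 0.05 N), for 0.05 s.
3. the point passes two thirds of the way along the edge, still on the card (x of awl_tip in the frame of edge_hinge_end between -0.08 and -0.054 m and y of awl_tip in the frame of edge_hinge_end between -0.006 and 0.003 m and z of awl_tip in the frame of edge_hinge_end between -0.004 and 0.003 m and contact force between awl and card above 0.05 N), for 0.05 s.
4. the point reaches the free end of the edge, still on the card (x of awl_tip in the frame of edge_hinge_end between -0.113 and -0.087 m and y of awl_tip in the frame of edge_hinge_end between -0.006 and 0.003 m and z of awl_tip in the frame of edge_hinge_end between -0.004 and 0.003 m and contact force between awl and card above 0.05 N), for 0.05 s.
5. the awl stands in its block again, let go (horizontal distance between awl_tip and block_hole below 0.007 m and height (world z) of awl_tip below 0.014 m and angle between awl's own y axis and vertical below 0.1 rad and contact force between the fingers and awl below 0.05 N), for 0.2 s.
At the end, for the whole second after the job is handed in: The template stands still within 0.085 rad (5 degrees) of straight up, the fingers holding it by the red grip (over 0.5 N, grasp point within 35 mm of the grip's middle); the awl stands free and upright in its block, point within 7 mm of the hole's axis and under 14 mm above the table (all of step 5 and value of joint template between 1.486 and 1.656 rad and velocity of joint template between -0.05 and 0.05 rad/s and contact force between the fingers and template above 0.5 N and distance between the grasp point and template_grip below 0.035 m); the arm keeps its last pose, push and grip.
It fails at once if the awl is drawn along the edge faster than 10 cm/s (x of awl_tip in the frame of edge_hinge_end between -0.115 and 0.015 m and y of awl_tip in the frame of edge_hinge_end between -0.012 and 0.003 m and z of awl_tip in the frame of edge_hinge_end between -0.004 and 0.0015 m and linear speed of awl above 0.1 m/s).
It fails at once if the template is swung hard or let fall (over 2.5 rad/s) (velocity of joint template above 2.5 rad/s or velocity of joint template below -2.5 rad/s).
It fails at once if the template goes over backwards (joint above 1.9 rad) (value of joint template above 1.9 rad).
It fails at once if the thread reel, the disc pile, the grey tape or the glue jar is moved more than 3 cm (distance of any of thread_spool, disc_stack, tape_grey, glue_jar from where it was at the start of the episode above 0.03 m).
It also fails if it takes over 72 s, if anything falls off the work surface, if the arm or the gripper's body presses on something with over 40 N, if the wrist force passes 120 N, or if a joint passes its speed limit or range.

## Working session

There is one attempt and no reset: what is moved stays moved. The work goes in short steps, each a Python script; the robot and the scene stay as the last script left them, time stands still between calls to the robot, and variables do not carry over. Pictures are saved under pics/ and viewed, at most 12 in all, crops included, and the job is handed in when it is done.

```bash
ls; mkdir -p pics; python3 - <<'E'
from plant import r, vision, models, telemetry
import cv2, numpy as np
for c in ("scene","top"):
    im=vision.snapshot(c); cv2.imwrite(f"pics/{c}0.png",im[:,:,::-1])
    K=vision.get_calibration(c); print(c,{k:np.round(v,3).tolist() for k,v in K.items()})
    for t in ("template_grip","hinge_middle","edge_hinge_end","edge_free_end","awl","awl_tip","awl_handle","block_hole","awl_block","jig","card","thread_spool","disc_stack","tape_grey","glue_jar"):
        print(t,[(np.round(d["at"],4).tolist(),round(float(d["score"]),2)) for d in models.mark_of(t,c)][:4])
print(telemetry.current_t(), telemetry.current_ee_pos(), telemetry.current_tool_rot(), r.nose_length)
E
```

```text
pics
scene {'fx': 605.976, 'fy': 605.976, 'cx': 327.063, 'cy': 239.74, 'D': [0.027, 0.0, 0.0, 0.0, 0.0], 'position': [-0.513, -0.64, 1.044], 'orientation': [-0.392, 0.792, -0.415, 0.215]}
template_grip [([0.4767, 0.1396, 0.036], 0.77)]
hinge_middle [([0.6426, 0.1713, 0.0343], 0.72)]
edge_hinge_end [([0.6329, 0.0979, 0.0302], 0.92), ([0.4935, -0.224, 0.1133], 0.66), ([0.6443, 0.1798, -0.0006], 0.53)]
edge_free_end [([0.5332, 0.0764, 0.028], 0.89)]
awl [([0.4902, -0.2171, 0.0734], 0.65), ([0.5925, -0.258, 0.0896], 0.52), ([0.6443, 0.177, -0.0007], 0.21)]
awl_tip []
awl_handle [([0.4925, -0.2269, 0.1123], 0.69), ([0.5893, -0.2678, 0.1398], 0.61)]
block_hole [([0.4921, -0.2274, 0.0674], 0.84), ([0.5333, 0.0782, 0.028], 0.25)]
awl_block [([0.4937, -0.2261, -0.0007], 0.72)]
jig [([0.6436, 0.1752, 0.0003], 0.93)]
card []
thread_spool [([0.494, -0.2275, 0.1155], 0.71), ([0.4224, 0.4298, 0.0028], 0.7)]
disc_stack [([0.6996, -0.1492, 0.0069], 0.57)]
tape_grey [([0.6871, -0.2836, 0.0017], 0.92), ([0.6429, 0.1764, -0.0026], 0.26)]
glue_jar [([0.6634, 0.4289, -0.0025], 0.9)]
top {'fx': 472.671, '
[... 458 characters left out ...]
0.65), ([0.5927, -0.2626, 0.0881], 0.45)]
awl_tip [([0.586, -0.2703, -0.0042], 0.48)]
awl_handle [([0.4939, -0.2254, 0.1133], 0.6), ([0.584, -0.2656, 0.1387], 0.5)]
block_hole [([0.491, -0.2238, 0.0665], 0.81), ([0.4871, -0.2176, 0.0766], 0.67)]
awl_block [([0.4954, -0.2248, -0.0039], 0.57)]
jig [([0.641, 0.177, -0.0013], 0.82)]
card []
thread_spool [([0.4222, 0.4292, 0.0038], 0.89)]
disc_stack [([0.6962, -0.1472, 0.0014], 0.88), ([0.6334, 0.099, 0.0292], 0.69), ([0.4963, -0.2265, -0.0029], 0.15)]
tape_grey [([0.6848, -0.2869, -0.0009], 0.79)]
glue_jar [([0.6669, 0.4258, 0.0059], 0.73)]
1.6 [0.22009479 0.53123362 0.23049366] [4.76938709e-06 1.95133798e-01 9.80776630e-01 5.16703553e-05] 0.025
```

View pics/scene0.png

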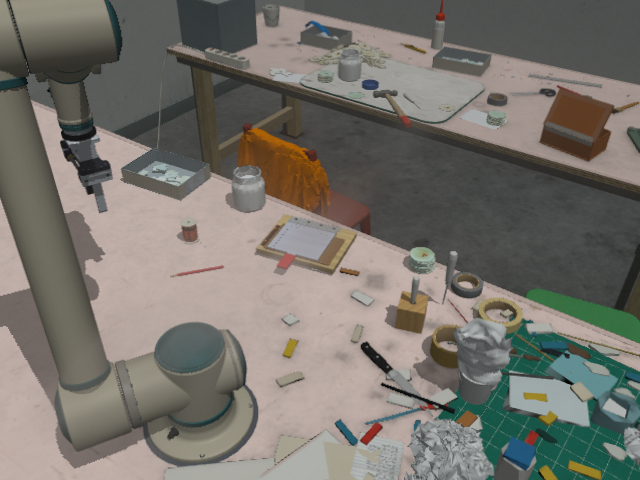

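View pics/top0.png

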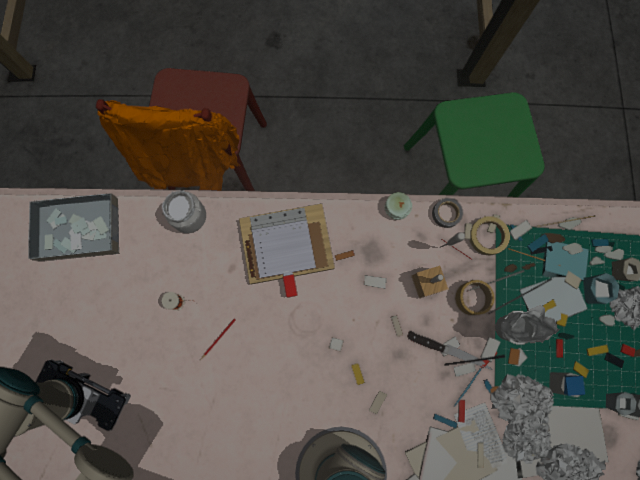

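The scene picture shows the target awl in its block at about (412,290), and a larger look-alike standing behind it at about (450,265). The top picture shows the jig at about (285,245), turned about 12°, with the red grip at (290,286) and the block at (430,282). Next I'll look closer with the wrist camera.

```bash
cat > h.py <<'E'
import numpy as np, cv2
from scipy.spatial.transform import Rotation as R
from plant import r, gripper_to, inverse_kinematics, vision, models, telemetry as T
def down(a):
    "tool pointing down, closing line (tool y) at world yaw a (mod pi)"
    x=np.array([np.sin(a),-np.cos(a),0]); y=np.array([np.cos(a),np.sin(a),0]); z=np.array([0,0,-1.])
    x=np.cross(y,z); q=R.from_matrix(np.c_[x,y,z]).as_quat(); return [q[3],*q[:3]]
def marks(names,c):
    out={}
    for n in names:
        out[n]=[(np.round(d["at"],4).tolist(),round(float(d["score"]),2)) for d in models.mark_of(n,c)][:3]; print(n,out[n])
    return out
def project(c,P):
    K=vision.get_calibration(c) if isinstance(c,str) else c
    o=K["orientation"]; Rm=R.from_quat([*o[1:],o[0]]).as_matrix()
    p=(np.atleast_2d(P)-K["position"])@Rm
    A=np.array([[K["fx"],0,K["cx"]],[0,K["fy"],K["cy"]],[0,0,1]])
    return cv2.projectPoints(p,np.zeros(3),np.zeros(3),A,np.array(K["D"],float))[0][:,0]
def on_plane(c,uv,z):
    K=vision.get_calibration(c) if isinstance(c,str) else c
    o=K["orientation"]; Rm=R.from_quat([*o[1:],o[0]]).as_matrix()
    A=np.array([[K["fx"],0,K["cx"]],[0,K["fy"],K["cy"]],[0,0,1]])
    n=cv2.undistortPoints(np.array(uv,float).reshape(-1,1,2),A,np.array(K["D"],float))[:,0]
    d=np.c_[n,np.ones(len(n))]@Rm.T; p=np.array(K["position"])
    return p+d*((z-p[2])/d[:,2])[:,None]
E
python3 - <<'E'
from h import *
import json
for i,(p,a,names) in enumerate([([0.50,0.12,0.30],np.pi/2,("template_grip","hinge_middle","edge_hinge_end","edge_free_end","jig","card")),
              ([0.43,-0.20,0.30],np.pi/2,("awl","awl_handle","block_hole","awl_block"))]):
    best=min((down(a+k) for k in (0,np.pi)),key=lambda q: (lambda s: 9 if s is None else abs(s[5]))(inverse_kinematics(p,q)))
    r.move_to(p,best)
    K=vision.get_calibration("wrist"); im=vision.snapshot("wrist"); cv2.imwrite(f"pics/w{i}.png",im[:,:,::-1])
    json.dump({k:np.array(v).tolist() for k,v in K.items()},open(f"w{i}.json","w"))
    print(T.current_t(),np.round(T.current_joints(),2),np.round(K["position"],3),np.round(K["orientation"],3)); marks(names,"wrist")
E
```

```text
3.475 [ 0.1   0.15  1.5   0.    1.49 -1.47] [0.431 0.121 0.454] [0.085 0.702 0.702 0.085]
template_grip [([0.4746, 0.1418, 0.0339], 0.65)]
hinge_middle [([0.6446, 0.1727, 0.0285], 0.84)]
edge_hinge_end [([0.6391, 0.0984, 0.0294], 0.95)]
edge_free_end [([0.5366, 0.077, 0.0289], 0.64), ([0.4921, -0.2231, -0.0029], 0.16)]
jig [([0.6456, 0.1735, -0.0006], 0.95), ([0.4749, 0.1424, 0.0342], 0.25)]
card []
5.9333 [-0.58  0.09  1.57  0.    1.48  0.99] [ 0.5   -0.199  0.454] [ 0.086  0.702 -0.702 -0.086]
awl [([0.594, -0.2571, 0.0858], 0.92), ([0.4839, -0.2157, 0.0727], 0.7), ([0.4921, -0.2246, -0.0025], 0.63)]
awl_handle [([0.586, -0.2677, 0.1339], 0.76), ([0.4924, -0.2212, 0.1153], 0.61)]
block_hole [([0.4889, -0.2246, 0.0674], 0.58)]
awl_block [([0.4954, -0.2215, 0.0006], 0.86)]
```

View pics/w0.png

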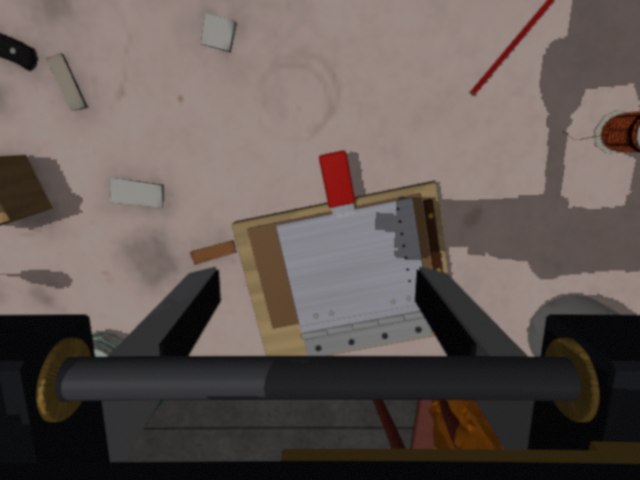

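View pics/w1.png

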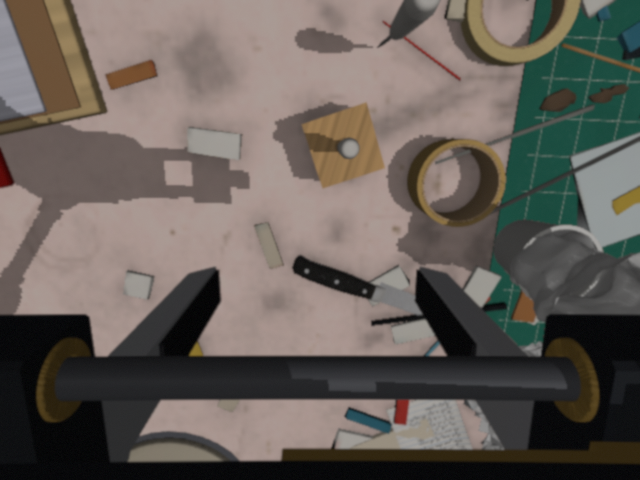

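w0 shows the template: its right edge against the brown card runs from about (278,226) to (301,330), and the red grip is at about (337,180). w1 shows the awl handle's end at about (347,148), the block corners at about (303,123), (367,103), (384,164) and (323,186), and the look-alike at (410,15). I'll refine these numerically.

```bash
python3 - <<'E'
import json
from h import *
K0=json.load(open("w0.json"));K1=json.load(open("w1.json"))
im=cv2.imread("pics/w0.png").astype(float)
sat=im[:,:,2]-im[:,:,0]   # red-blue: brown high, plate low
pts=[]
for v in range(232,318,3):
    u0=278+(v-226)*23/104
    us=np.arange(int(u0)-10,int(u0)+11); g=np.diff(sat[v-1:v+2,us].mean(0)); k=g.argmin()
    w=np.clip(-g[max(0,k-2):k+3],0,None); pts.append(((us[max(0,k-2):k+3]+.5)@w/w.sum(),v))
P=on_plane(K0,pts,0.034)[:,:2]
c=np.polyfit(P[:,0],P[:,1],1); res=P[:,1]-np.polyval(c,P[:,0]); ok=abs(res)<.002; c=np.polyfit(P[ok,0],P[ok,1],1)
print("edge line y=",c,"yaw",np.arctan(c[0]),"rms",res.std(),ok.sum(),"x range",P[:,0].min(),P[:,0].max())
hs=(im[:,:,2]>120)&(im[:,:,1]<60)&(im[:,:,0]<70); hs[:, :300]=0; hs[:,380:]=0;hs[:140]=0;hs[220:]=0
ct=max(cv2.findContours(hs.astype(np.uint8),0,2)[0],key=cv2.contourArea); rc=cv2.minAreaRect(ct)
print("grip px",rc,on_plane(K0,[rc[0]],0.036)); b=on_plane(K0,cv2.boxPoints(rc),0.036); print(np.round(b,4).tolist())
# block top
im1=cv2.imread("pics/w1.png"); h=cv2.cvtColor(im1,cv2.COLOR_BGR2HSV)
m=((h[:,:,1]>85)&(h[:,:,0]>8)&(h[:,:,0]<25)).astype(np.uint8); m[:90]=0;m[195:]=0;m[:,:290]=0;m[:,395:]=0
ct=max(cv2.findContours(m,0,2)[0],key=cv2.contourArea); rc=cv2.minAreaRect(ct); b=on_plane(K1,cv2.boxPoints(rc),0.066)
print("block",rc,b.mean(0),np.round(b,4).tolist(),[np.hypot(*(b[i]-b[i-1])[:2]) for i in range(4)], np.arctan2(*(b[1]-b[0])[[1,0]]))
print("awl end",on_plane(K1,[(348,148)],0.142))
cv2.imwrite("pics/w1c.png",cv2.resize(im1[90:200,280:400],None,fx=5,fy=5,interpolation=cv2.INTER_CUBIC))
# edge from models
for n in (("scene",(0.633,.098),(.5335,.0765)),):pass
E
```

```text
edge line y= [ 0.20681225 -0.03323951] yaw 0.20393713996221824 rms 5.2316804227368266e-05 29 x range 0.5319378126930727 0.6315290086743693
grip px ((336.13458251953125, 179.17306518554688), (51.38241958618164, 25.298978805541992), 78.69007110595703) [[0.47421655 0.14087147 0.036     ]]
[[0.4508, 0.1225, 0.036], [0.4457, 0.1481, 0.036], [0.4983, 0.1598, 0.036], [0.5037, 0.1333, 0.036]]
block ((343.428955078125, 145.08351135253906), (68.16761016845703, 68.05136108398438), 72.4075698852539) [ 0.49184927 -0.2242938   0.066     ] [[0.5129, -0.1836, 0.066], [0.5313, -0.2443, 0.066], [0.4715, -0.2661, 0.066], [0.4516, -0.2032, 0.066]] [np.float64(0.06441516186204597), np.float64(0.06340248502565655), np.float64(0.06364834798906929), np.float64(0.06596686535746783)] -1.2766312962141975
awl end [[ 0.49187839 -0.22295958  0.142     ]]
```

View pics/w1c.png

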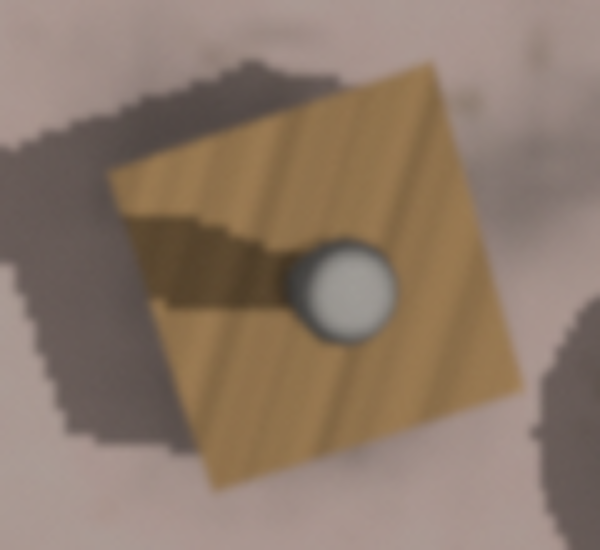

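```bash
cat >> h.py <<'E'
yaw=0.204; u=np.array([np.cos(yaw),np.sin(yaw),0]); n=np.array([-u[1],u[0],0])
HE=np.array([0.6350,0.0980,0.029]); BL=np.array([0.4919,-0.2240,0.0])
def best(p,a):
    def cost(q):
        s=inverse_kinematics(p,q); return 99 if s is None else abs(s[5])
    return min((down(a+k) for k in (0,np.pi)),key=cost)
def st(s=""): print(s,round(T.current_t(),2),np.round(T.current_ee_pos(),4),"F",np.round(T.current_wrist_force(),2),"open",round(T.current_opening(),4),"ff",np.round(T.current_finger_force(),2))
E
python3 - <<'E'
from h import *
p=BL+[0,0,.119]; q=best(p,np.pi/2+.295)
gripper_to(0.055,30)
r.move_to(p+[0,0,.10],q); st()
print(r.move_l(p,vel=.12,guard=6)); st("at")
gripper_to(0.0,35); r.hold(.2); st("grip")
r.move_l(p+[0,0,.11],vel=.15); st("up")
t=HE-.010*n; r.move_l([t[0],t[1],.029+.111+.03],vel=.2); st("hover")
print(np.round(T.current_joints(),2),T.current_tool_rot())
import json
for c in("wrist","scene"):
    K=vision.get_calibration(c);im=vision.snapshot(c);cv2.imwrite(f"pics/h_{c}.png",im[:,:,::-1])
    json.dump({k:np.array(v).tolist() for k,v in K.items()},open(f"h_{c}.json","w"))
    print(project(K,[T.current_ee_pos()-np.array([0,0,.111])])); marks(("awl_tip","awl_handle"),c)
E
```

```text
7.4 [ 0.4914 -0.2238  0.2188] F [ 0.76 -0.29 -0.04] open 0.055 ff 0.0
False
at 8.38 [ 0.4925 -0.2244  0.1201] F [-1.16 -0.14  0.09] open 0.0548 ff 0.0
grip 9.26 [ 0.4919 -0.224   0.119 ] F [-0.09  0.35 -0.02] open 0.0169 ff 35.0
up 10.14 [ 0.4913 -0.2236  0.228 ] F [ 1.1   0.53 -0.95] open 0.0168 ff 35.0
hover 12.04 [0.6369 0.0873 0.1703] F [ 0.35  0.01 -1.11] open 0.0167 ff 35.0
[ 0.03  0.41  1.45 -0.    1.28  1.31] [1.89987228e-04 9.89214591e-01 1.46473398e-01 3.55578068e-05]
[[317.57720153 241.04566878]]
awl_tip [([0.6368, 0.086, 0.0581], 0.93)]
awl_handle [([0.6323, 0.0886, 0.1635], 0.66)]
[[337.81796696 229.35881528]]
awl_tip []
awl_handle [([0.5879, -0.2705, 0.1373], 0.54), ([0.6391, 0.0868, 0.1657], 0.44)]
```

View pics/h_wrist.png

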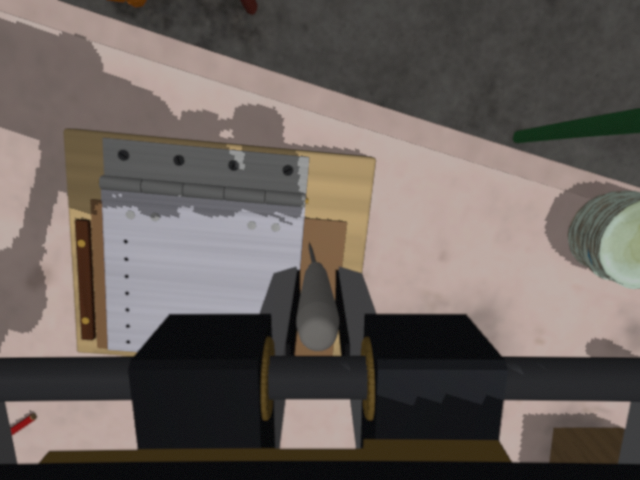

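The wrist view shows the awl held with its point at about (310,243) over the card strip, with the template edge to the left at u≈303. The prediction for a straight awl is (317.6,241), so I'll check for tilt.

```bash
python3 - <<'E'
import json
from h import *
K=json.load(open("h_wrist.json")); t=T.current_ee_pos()
print(np.round(project(K,[t+np.array([0,0,d]) for d in (.029,-.02,-.053,-.08,-.111)]),1).tolist())
print("edge px top", np.round(project(K,[HE+[0,0,.005], HE-.1*u+[0,0,.005]]),1).tolist(), K["position"],K["fx"])
print("1mm left at tip ->",project(K,[t+np.array([0,0,-.111])+.001*n]))
im=cv2.imread("pics/h_wrist.png"); s=cv2.resize(im[190:350,270:390],None,fx=5,fy=5,interpolation=cv2.INTER_CUBIC)[:600]
cv2.imwrite("pics/h_c.png",cv2.resize(im[210:350,270:390],None,fx=4.2,fy=4.2,interpolation=cv2.INTER_CUBIC))
E
```

```text
[[316.7, 342.9], [316.8, 290.0], [316.9, 267.5], [316.9, 253.5], [316.9, 240.7]]
edge px top [[303.3, 230.8], [293.3, 349.8]] [0.7040750936636632, 0.10796046730503796, 0.3243981357296719] 394.8997880943686
1mm left at tip -> [[315.4843177  240.54716832]]
```

View pics/h_c.png

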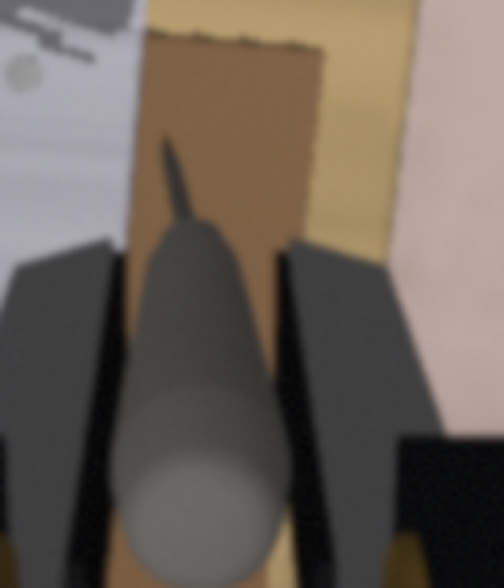

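```bash
python3 - <<'E'
from h import *
import json
p=np.array(T.current_ee_pos()); t=HE-.010*n
r.move_l([t[0],t[1],.148],vel=.05); r.hold(.2); st("pre")
print(r.move_l([t[0],t[1],.134],vel=.015,guard=2.5)); st("card"); zc=T.current_ee_pos()[2]
r.move_l([t[0],t[1],zc+.002],vel=.03); r.hold(.15); st("raised")
g=t+.011*n
print(r.move_l([g[0],g[1],zc+.002],vel=.012,guard=2)); st("edge"); e=np.array(T.current_ee_pos())
print("offset from edge along n (mm):",(e-HE)@n*1e3,"zc",zc)
c="wrist";K=vision.get_calibration(c);im=vision.snapshot(c)
cv2.imwrite("pics/e_c.png",cv2.resize(im[190:350,270:390,::-1],None,fx=3.7,fy=3.7,interpolation=cv2.INTER_CUBIC)); marks(("awl_tip",),c)
E
```

```text
pre 13.13 [0.6373 0.0882 0.1484] F [-0.14  0.27 -0.98] open 0.0168 ff 35.0
True
card 13.77 [0.637  0.0882 0.1389] F [-0.08 -0.2   3.09] open 0.0166 ff 35.0
raised 14.17 [0.6367 0.0882 0.1405] F [-1.38  0.03 -1.21] open 0.0166 ff 35.0
True
edge 14.94 [0.6348 0.0971 0.1403] F [ 0.02 -0.53 -0.76] open 0.0169 ff 35.0
offset from edge along n (mm): -0.8923577211525673 zc 0.13890509709742313
awl_tip []
```

View pics/e_c.png

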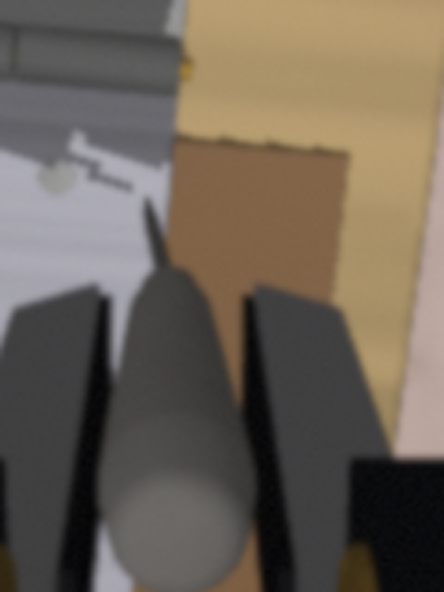

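The picture shows the point at about (310,244) and the edge at about (316,244), so the point looks as if it lies over the plate. The height at contact, the place where it touched the edge and the network's tip mark all say the awl is straight. A guarded lowering here, just clear of the edge, will decide it.

```bash
python3 - <<'E'
from h import *
e=np.array(T.current_ee_pos()); a=HE-.0030*n
r.move_l([a[0],a[1],.1405],vel=.02); r.hold(.15); st("off")
print(r.move_l([a[0],a[1],.132],vel=.012,guard=2)); st("down"); r.hold(.2); st("held"); x=np.array(T.current_ee_pos()); print((x-HE)@n,(x-HE)@u)
for c in ("wrist","scene"):
    for k in range(2):
        vision.snapshot(c)
        for d in models.mark_of("awl_tip",c)[:2]:
            w=np.array(d["at"])-HE; print(c,d["score"],"rel u,n,z mm",np.round([w@u*1e3,w@n*1e3,w[2]*1e3],1))
E
```

```text
off 15.46 [0.6355 0.0951 0.1403] F [ 0.77  0.74 -0.35] open 0.0169 ff 35.0
True
down 15.78 [0.6357 0.0951 0.1389] F [-0.55 -0.3   3.5 ] open 0.0172 ff 35.0
held 15.98 [0.6357 0.0951 0.1388] F [0.99 0.04 3.7 ] open 0.017 ff 35.0
-0.0029707298408285306 5.2351325141555004e-05
wrist 0.78 rel u,n,z mm [-1.7 -4.9 -1.6]
wrist 0.61 rel u,n,z mm [-4.2 -4.1 -1.5]
scene 0.28 rel u,n,z mm [-203.6 -289.8   39. ]
scene 0.24 rel u,n,z mm [  12.3 -253.1  -25.2]
```

The contact height is the same here (0.1389) and the tip marks agree, so the awl is straight and on the card. I'll draw the line now.

```bash
python3 - <<'E'
from h import *
def go(s,off,z,v):
    p=HE+s*u+off*n; r.move_l([p[0],p[1],z],vel=v)
    e=np.array(T.current_ee_pos())-HE; st(f"s={e@u*1e3:.1f} n={e@n*1e3:.1f}")
z=.1384
go(0.001,-.0012,z,.01); r.hold(.2); st()
for s in (-.033,-.067,-.1): go(s,-.0012,z,.03)
r.hold(.2); st()
vision.snapshot("wrist")
for d in models.mark_of("awl_tip","wrist")[:2]:
    w=np.array(d["at"])-HE; print(d["score"],np.round([w@u*1e3,w@n*1e3,w[2]*1e3],1))
E
```

```text
s=0.7 n=-2.2 16.77 [0.6361 0.096  0.1388] F [-0.39 -2.14  6.01] open 0.0168 ff 35.0
 16.97 [0.6361 0.096  0.1388] F [-0.82 -2.59  5.12] open 0.0167 ff 35.0
s=-33.7 n=-1.1 18.25 [0.6023 0.0901 0.1387] F [3.91 0.12 5.6 ] open 0.017 ff 35.0
s=-67.7 n=-1.2 19.53 [0.5689 0.0831 0.1386] F [3.16 0.3  6.55] open 0.0168 ff 35.0
s=-100.4 n=-1.2 20.78 [0.5369 0.0765 0.1387] F [ 3.45 -0.2   6.71] open 0.0167 ff 35.0
 20.98 [0.5368 0.0765 0.1386] F [3.53 0.52 6.5 ] open 0.0169 ff 35.0
0.56 [-101.9   -0.3   -3.7]
```

```bash
python3 - <<'E'
from h import *
e=np.array(T.current_ee_pos())-.004*n; r.move_l([e[0],e[1],e[2]+.004],vel=.04); r.move_l([e[0],e[1],.225],vel=.15)
r.move_l(BL+[0,0,.225],vel=.2); r.move_l(BL+[0,0,.184],vel=.1); r.hold(.15); st("over")
for c in ("wrist","top","scene","wrist"):
    im=vision.snapshot(c)
    if c=="wrist": cv2.imwrite("pics/b_c.png",cv2.resize(im[190:350,260:400,::-1],None,fx=3.7,fy=3.7,interpolation=cv2.INTER_CUBIC))
    for n_ in ("awl_tip","awl_handle"):
        for d in models.mark_of(n_,c)[:2]: print(c,n_,round(d["score"],2),np.round((np.array(d["at"])-BL)*1e3,1))
E
```

```text
over 24.44 [ 0.4925 -0.2242  0.1848] F [ 0.27 -0.25 -0.43] open 0.0171 ff 35.0
wrist awl_tip 0.72 [ 92.1 -46.7   3. ]
wrist awl_tip 0.55 [-1.2 -2.1 72.9]
wrist awl_handle 0.97 [ -0.3   0.7 177. ]
wrist awl_handle 0.93 [ 93.  -43.1 133.6]
top awl_tip 0.63 [ 95.3 -45.4  -1.9]
top awl_handle 0.67 [ 91.4 -41.9 138.2]
scene awl_handle 0.59 [ 98.5 -42.6 138.6]
scene awl_handle 0.48 [  0.7  -0.8 177.4]
wrist awl_tip 0.97 [ 94.6 -49.   -0.3]
wrist awl_tip 0.92 [-1.1 -4.2 73.7]
wrist awl_handle 0.67 [ 95.6 -43.3 135.3]
wrist awl_handle 0.62 [  1.1   2.5 179.9]
```

View pics/b_c.png

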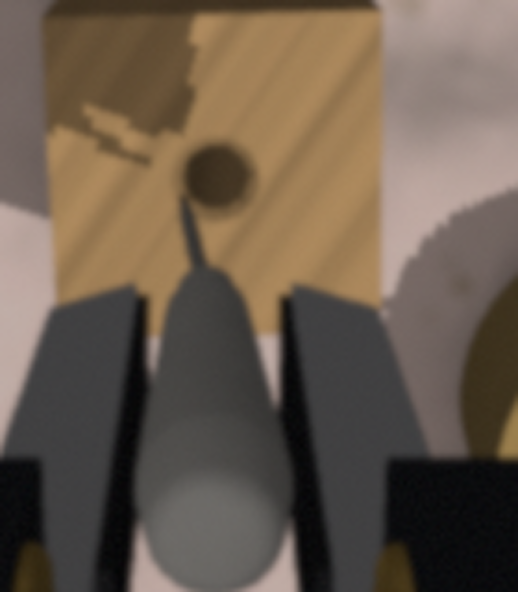

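The picture shows the point at crop (185,198) and the hole at crop (218,175). The drawn spike again appears to lean about 5 mm left, as it did at the jig where contact showed the awl was straight. I'll lower it with a guard at the pose where I grasped it.

```bash
python3 - <<'E'
from h import *
hit=r.move_l(BL+[0,0,.155],vel=.05,guard=3); st(f"in {hit}")
if not hit:
    print(r.move_l(BL+[0,0,.1165],vel=.05,guard=3)); st("seat")
E
```

```text
in False 25.77 [ 0.492  -0.2241  0.155 ] F [ 0.26 -0.15 -0.92] open 0.0166 ff 35.0
True
seat 26.45 [ 0.4913 -0.2237  0.119 ] F [-0.43  0.37  3.73] open 0.017 ff 35.0
```

```bash
python3 - <<'E'
from h import *
gripper_to(.05,15); r.hold(.3); st("rel")
r.move_l(BL+[0,0,.235],vel=.12)
for c in ("wrist","top"):
    vision.snapshot(c)
    for n_ in ("awl_handle","awl"):
        for d in models.mark_of(n_,c)[:2]: print(c,n_,round(d["score"],2),np.round((np.array(d["at"])-BL)*1e3,1))
G=np.array([.6434,.1761,.0315])-.172*u; p=G-.02*u+[0,0,.16]
r.move_to(p,best(p,np.pi/2+yaw)); st("over grip"); print(np.round(T.current_joints(),2))
vision.snapshot("wrist")
for n_ in ("template_grip","hinge_middle"):
    for d in models.mark_of(n_,"wrist")[:1]:
        w=np.array(d["at"])-G; print(n_,round(d["score"],2),"u,n,z mm",np.round([w@u*1e3,w@n*1e3,w[2]*1e3],1))
K=vision.get_calibration("wrist"); im=vision.snapshot("wrist"); print(np.round(project(K,[G+[0,0,.0045]]+[G+a*.029*u+b*.015*n+[0,0,.0045] for a in(-1,1) for b in (-1,1)]),1).tolist())
cv2.imwrite("pics/g.png",im[:,:,::-1])
E
```

```text
rel 27.44 [ 0.4909 -0.2234  0.1188] F [-0.65  0.28  0.22] open 0.0501 ff 0.0
wrist awl_handle 0.73 [ 92.4 -42.  133.3]
wrist awl_handle 0.61 [ -0.9   2.7 114.3]
wrist awl 0.92 [-7.5  8.8 72.4]
wrist awl 0.62 [102.5 -32.8  88.7]
top awl_handle 0.74 [-1.6 -0.5 66.6]
top awl_handle 0.54 [ 92.6 -42.9 138.4]
top awl 0.71 [198.2 -61.7  -1.1]
top awl 0.48 [102.5 -37.8  85.4]
over grip 30.23 [0.456  0.1366 0.1917] F [ 1.1   0.96 -0.23] open 0.0505 ff 0.0
[ 0.15  0.15  1.77 -0.    1.22  1.51]
template_grip 0.77 u,n,z mm [ 0.7 -2.   1.4]
[[316.3, 202.8], [334.9, 238.3], [297.9, 238.3], [335.6, 165.7], [296.8, 165.8]]
```

View pics/g.png

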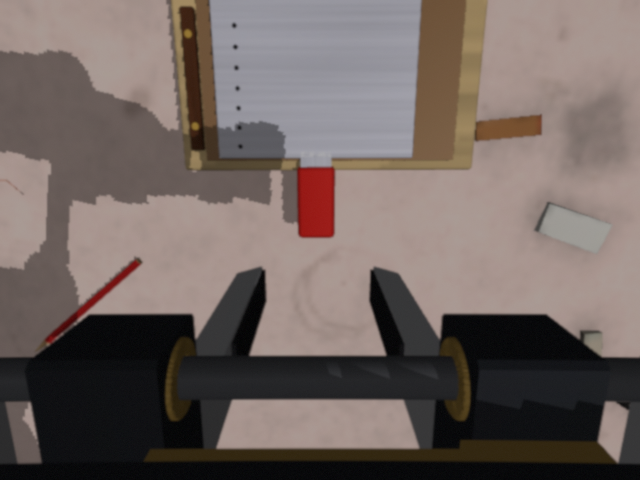

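The picture shows the red bar at u 298–335, v 167–238, within 1 px of prediction. Next I'll grasp it and swing the template up along the arc.

```bash
python3 - <<'E'
from h import *
H=np.array([.6434,.1761,.0315]); G=H-.172*u
r.move_l(G+[0,0,.10],vel=.15); print(r.move_l(G+[0,0,.006],vel=.08,guard=5)); st("at grip")
gripper_to(0.0,15); r.hold(.2); st("grip")
for th in np.linspace(0,np.pi/2,14)[1:]:
    r.move_l(H+.172*(-np.cos(th)*u+np.sin(th)*np.array([0,0,1]))+[0,0,.006],vel=.05)
    st(f"{th:.2f}")
r.hold(.5); st("end")
for c in ("scene",):
    im=vision.snapshot(c); cv2.imwrite("pics/end.png",cv2.resize(im[180:400,180:500,::-1],None,fx=2.4,fy=2.4))
    marks(("template_grip","awl_handle"),c)
E
```

```text
False
at grip 32.33 [0.4754 0.1413 0.038 ] F [ 0.85 -0.02  0.24] open 0.05 ff 0.0
grip 32.98 [0.4751 0.1416 0.0377] F [-1.16  1.79  2.76] open 0.0295 ff 15.0
0.12 33.54 [0.4763 0.1418 0.0584] F [ 0.02  4.04 -0.99] open 0.0297 ff 15.0
0.24 34.11 [0.4798 0.1425 0.0789] F [-0.57  4.67 -1.21] open 0.0299 ff 15.0
0.36 34.67 [0.4858 0.1437 0.0984] F [ 0.36  5.83 -3.26] open 0.0301 ff 15.0
0.48 35.24 [0.4942 0.1455 0.1175] F [-0.13  5.33 -2.39] open 0.0301 ff 15.0
0.60 35.81 [0.505  0.1477 0.1356] F [-0.97  4.22 -2.06] open 0.0296 ff 15.0
0.72 36.38 [0.5178 0.1504 0.1522] F [-0.64  4.29 -1.75] open 0.0298 ff 15.0
0.85 36.94 [0.5325 0.1534 0.167 ] F [-0.49  4.97 -1.71] open 0.0298 ff 15.0
0.97 37.51 [0.5487 0.1568 0.1798] F [-0.64  5.56 -2.86] open 0.0297 ff 15.0
1.09 38.08 [0.5661 0.1604 0.1904] F [ 0.43  5.22 -3.34] open 0.0299 ff 15.0
1.21 38.64 [0.5843 0.1642 0.1987] F [-1.1   5.   -3.79] open 0.0296 ff 15.0
1.33 39.21 [0.6034 0.1682 0.2047] F [-1.51  5.42 -4.05] open 0.03 ff 15.0
1.45 39.77 [0.6233 0.1723 0.2086] F [-1.6   4.41 -2.29] open 0.0301 ff 15.0
1.57 40.34 [0.6436 0.1765 0.2101] F [-1.58  5.36 -2.27] open 0.0304 ff 15.0
end 40.84 [0.6436 0.1765 0.2101] F [-1.09  5.13 -0.46] open 0.0299 ff 15.0
template_grip [([0.6382, 0.1728, 0.204], 0.72)]
awl_handle [([0.4884, -0.2246, 0.1148], 0.45)]
```

View pics/end.png

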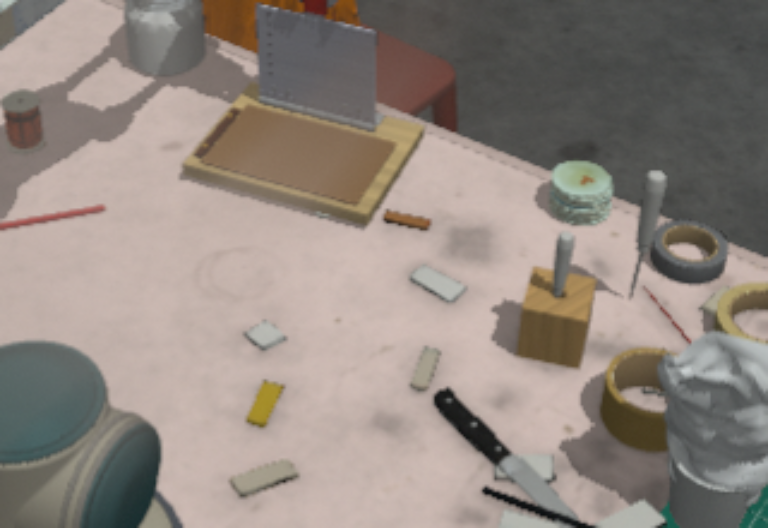

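The picture shows the template standing upright (crop about (320,65)) and the awl back upright in its block (crop about (560,265)). Everything else is where it was, so I'm handing in.

```bash
python3 -c "
from h import *
print(r.sign_off()); st()"
```

```text
the job is handed in; nothing more can be done
None
the job is handed in; nothing more can be done
```

I scored the card along the template's right-hand edge, stood the awl back in its block, and handed in at about 41 s of the 72 s with the template held straight up by its red grip; the hand-in gave no verdict.

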